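# Unscrew the upside-down shaker so the last soapnuts drop out

### The job

One shaker stands upside down on the grey tray, screwed onto its perforated cap, which is held fast in the tray's walled catch bay; the two soapnuts left inside are too big for the holes. Unscrew the shaker body from the cap (anticlockwise seen from above, less than a quarter turn) and lift it off so that both soapnuts come out of its wide mouth into the catch bay. Then set the empty body down gently, still mouth down, on the tray's flat drying plate and let go.

Things in the scene. Friction and masses are not known exactly. Their poses are not given: they have to be found in the camera images.
- shaker_mid (a point): Cream shaker body, 120 g, upside down: mouth down, closed end up. Round, 110 mm tall; lower half 58 mm wide, top 46 mm 50 mm wide (grip here). Point: on the axis, 55 mm above the mouth rim; z up. Locked at the start, rim 19 mm above the ledge. Turns easily; free to lift after 46 to 80 degrees anticlockwise (aim for 65), stop at 85. Lift straight 30 mm before going sideways. Its twin, cap on top, is a bystander.
- tray: Grey tray, fixed, any yaw, 310 x 150 mm, long along x; origin: centre of its underside, on the ledge, z up. -x half: catch bay, walls 35 mm high, centre x = -80 mm, y = 0, where the cap is fixed (flange 72 mm wide, its top 19 mm above the ledge; domed plug up to 41 mm, inside the mouth). +x half: drying plate, flat, grooved, 150 x 150 mm, 12 mm above the ledge; stand the body at its middle, x = +80 mm, y = 0.
- nut_a_center (a point): A brown soapnut, a ball 18 mm across, 10 g (one of two, alike). At the start it is loose inside the shaker body, out of sight. The point is its centre.
- nut_b_center (a point): A brown soapnut, a ball 18 mm across, 10 g (the other of two, alike). At the start it is loose inside the shaker body, out of sight. The point is its centre.

How it is judged:
By the outcome, as a careful person would: the job done as asked, in the order asked, and still so for the second after the job is handed in, with the robot touching nothing.
It also fails if it takes over 40 s, if anything falls off the work surface, if the arm or the gripper's body presses on something with over 40 N, if the wrist force passes 120 N, or if a joint passes its speed limit or range.

### The arm

A 6-joint arm with a two-finger parallel gripper is mounted at the origin on the work surface. World frame = base frame: x ahead of the robot, y to its left, z up, the work surface at z = 0. Lengths are in m, angles in rad, forces in N, time in s.
With the tool pointing down it reaches from about 0.425 to 0.95 m from the base axis. Payload 14.7 kg.
Tool frame: the origin (TCP) lies between the finger pads; the fingertips stand 11 mm ahead of it and the grasp point (between the pads) lies 8 mm behind it; y points along the fingers, z is the direction in which the jaws open and shut, and the axes are right-handed (so a half turn about y gives the same grasp; the last joint's range is limited). The gripper opens to 85 mm and grips with 20 to 120 N. Pads are 22 mm wide; open, the fingers measure 114 mm over their backs; the gripper's body (76 mm by 85 mm) begins 54 mm behind the grasp point. The pads swing forward as they close: fully open they stand 13 mm farther back than shut.
Start: joints at [-1.283, 0.48, 1.596, -0, 1.065, -0.047], TCP at [0.214, -0.614, 0.242] pointing down, gripper open.
Joint ranges: [-2.75, 2.75], [-0.82, 2.05], [0.23, 2.67], [-1.56, 4.7], [0.09, 2.69], [-2.92, 2.92]. Speed limits (rad/s): [1.89, 1.89, 2.39, 3.01, 3.01, 3.01].

### API

Orientations are given as a unit quaternion [w, x, y, z].
In Python, from workcell import get_state, viewer, bot gives the robot as it stands.
- The arm moves only by the tool move_arm, never from a script. Its argument "targets" is one flat list of numbers, 7 for each row, row after row: the shift along the tool's x, y, z in mm, then the turn, a rotation vector about the tool's x, y, z in rad, then the opening in per cent of the stroke, from 0 (shut) to 100 (fully open). A call has 1 to 20 rows; each row shifts and turns the commanded pose from where the row before left it, along the tool's axes as they then stand; what a row does not reach is not made up. A row lasts 1/8 s, in which the tool goes at most 62.5 mm and 10.7 degrees, less where a joint would pass 70% of its speed; a pose out of reach is approached as far as the arm can. A call with a gripper value outside its range is refused whole. The fingers move at their own pace and stop on an object; "force" is the grip in N (left out, the last holds). Time passes only in rows, so rows that do not move let the fingers close. It gives the time, the measured TCP pose, the force and the opening at its end, in the units of the state.
- get_state(): the state, without advancing time (a new reading comes with each control period).
- viewer.snapshot(name): name is "side" or "top" or "wrist"; returns the picture (384x512x3 uint8, red, green, blue); there is no depth.
- viewer.camera_model(name): a dict with "K" (3x3 intrinsics, pixels), "cam_to_world" (4x4, takes a point from camera to world coordinates). Camera axes: x right, y up, looking along -z (the intrinsics and any distortion apply to the point x, -y, -z); pixel columns grow to the right and rows downward; lengths in m; the calibration is good to about 2 mm. A picture is of the moment at which its call begins: read the wrist's pose just before it. camera_model takes no time and is no camera call; for the wrist camera it gives the pose at the moment of the call.
- bot.job_done(): hands the job in, once; it reports no verdict.
The state is a dict: "t": time; "joints": joint angles; "qvel": joint speeds; "joint_torque": joint torques, N m; "eef_pos": TCP position; "tcp_rot": TCP orientation; "contact_force": force on the tool from outside, world axes, zero at the start; "ft_torque": the same for the moment, N m; "width": finger opening in m.
Only numpy, scipy, OpenCV 4.12 (cv2) and the standard library are available. Lean on these libraries where they do the work, as an engineer would, in place of code of your own. Each camera call takes 0.05 s, during which the arm holds its last target.

## Working session

There is one attempt and no reset: what is moved stays moved. The work goes in short steps, Python scripts to look and compute and a tool call to move; the robot and the scene stay as the last step left them, time stands still between calls to the robot, and variables do not carry over. Pictures are saved under pics/ and viewed, and the job is handed in when it is done.

Besides the shell and the picture viewer there is one more tool, called after "Emit:" as a command line: name --argument value ..., lists and objects as JSON in quotes. move_arm: Moves the arm, as the interface text tells. Its arguments: {"type":"object","properties":{"targets":{"type":"array"},"force":{"type":"number"}},"required":["targets"]}

```bash
mkdir -p pics; python3 - <<'E'
from workcell import get_state, viewer, bot
import cv2, numpy as np
s=get_state()
for k,v in s.items(): print(k,np.round(v,4))
for n in ["side","top","wrist"]:
    m=viewer.camera_model(n)
    print(n,{k:(np.round(v,3).tolist() if not isinstance(v,str) else v) for k,v in m.items()})
    im=viewer.snapshot(n); cv2.imwrite(f"pics/{n}0.png",im[:,:,::-1])
E
```

```text
t 0.0
joints [-1.2826  0.4808  1.5969  0.      1.0651 -0.0466]
qvel [-0.      0.0009  0.0002  0.      0.0009  0.0016]
joint_torque [ 6.80000e-03 -9.50604e+01 -4.30175e+01  5.00000e-04  1.27000e-02
  0.00000e+00]
eef_pos [ 0.2135 -0.6135  0.2417]
tcp_rot [ 0.1178 -0.1179  0.6976 -0.6968]
contact_force [ 0.0999  0.0383 -0.3632]
ft_torque [ 0.0205 -0.0452  0.0132]
width 0.0854
side {'K': [[411.484, 0.0, 259.25], [0.0, 411.484, 186.277], [0.0, 0.0, 1.0]], 'cam_to_world': [[-0.961, 0.19, -0.203, 0.46], [-0.278, -0.634, 0.722, 0.465], [0.008, 0.75, 0.661, 0.526], [0.0, 0.0, 0.0, 1.0]]}
top {'K': [[350.223, 0.0, 253.108], [0.0, 350.223, 194.532], [0.0, 0.0, 1.0]], 'cam_to_world': [[0.014, 0.999, -0.032, 0.562], [-0.999, 0.013, -0.029, -0.01], [-0.029, 0.033, 0.999, 0.724], [0.0, 0.0, 0.0, 1.0]]}
wrist {'K': [[265.785, 0.0, 254.032], [0.0, 265.785, 191.996], [0.0, 0.0, 1.0]], 'cam_to_world': [[0.329, 0.9, 0.287, 0.287], [-0.944, 0.313, 0.1, -0.587], [-0.0, -0.304, 0.953, 0.374], [0.0, 0.0, 0.0, 1.0]]}
```

View pics/side0.png

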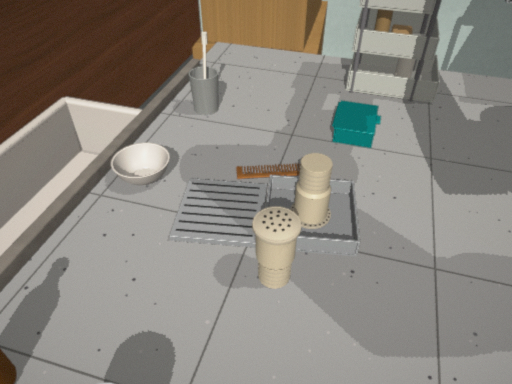

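View pics/top0.png

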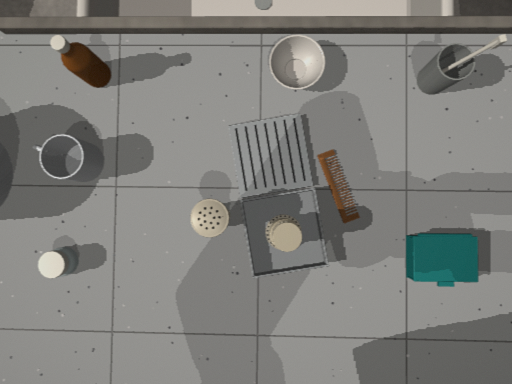

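View pics/wrist0.png

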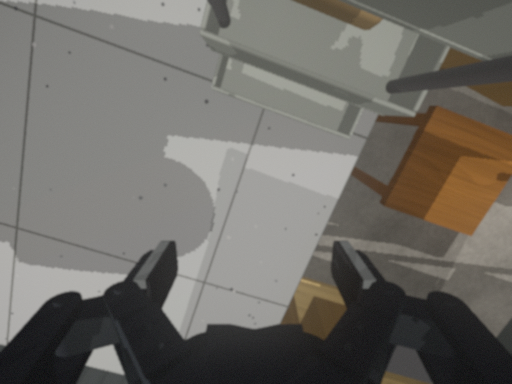

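The side view shows the locked shaker at about (314,190) in the bay and its twin at (275,248), with the holes on top. In the top view the target's closed end is at about (286,236), and the plate is toward +x at about (270,153). Next I'll enlarge both to measure.

```bash
cat > h.py <<'E'
import cv2, numpy as np
from workcell import get_state, viewer, bot
def ray(n,u,v,m=None):
    m=m or viewer.camera_model(n)
    K=np.array(m["K"]);T=np.array(m["cam_to_world"])
    d=np.linalg.solve(K,[u,v,1.]); d=T[:3,:3]@(d*[1,-1,-1]); return T[:3,3],d
def onz(n,u,v,z,m=None):
    o,d=ray(n,u,v,m); return o+d*(z-o[2])/d[2]
def proj(n,p,m=None):
    m=m or viewer.camera_model(n)
    K=np.array(m["K"]);T=np.array(m["cam_to_world"])
    c=T[:3,:3].T@(np.array(p)-T[:3,3]); q=K@(c*[1,-1,-1]); return q[:2]/q[2]
def tri(a,b):
    (o1,d1),(o2,d2)=a,b
    A=np.c_[d1,-d2]; t=np.linalg.lstsq(A,o2-o1,rcond=None)[0]
    p,q=o1+t[0]*d1,o2+t[1]*d2; return (p+q)/2,np.linalg.norm(p-q)
E
python3 - <<'E'
from h import *
t=cv2.imread("pics/top0.png")[95:295,190:390]; cv2.imwrite("pics/topz.png",cv2.resize(t,(600,600),interpolation=cv2.INTER_CUBIC))
t=cv2.imread("pics/side0.png")[140:290,170:370]; cv2.imwrite("pics/sidez.png",cv2.resize(t,(800,600),interpolation=cv2.INTER_CUBIC))
E
```

```text
(no output)
```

View pics/topz.png

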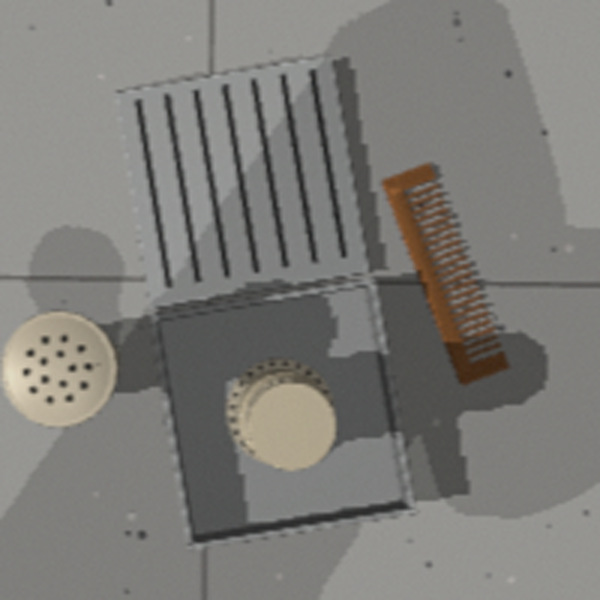

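View pics/sidez.png

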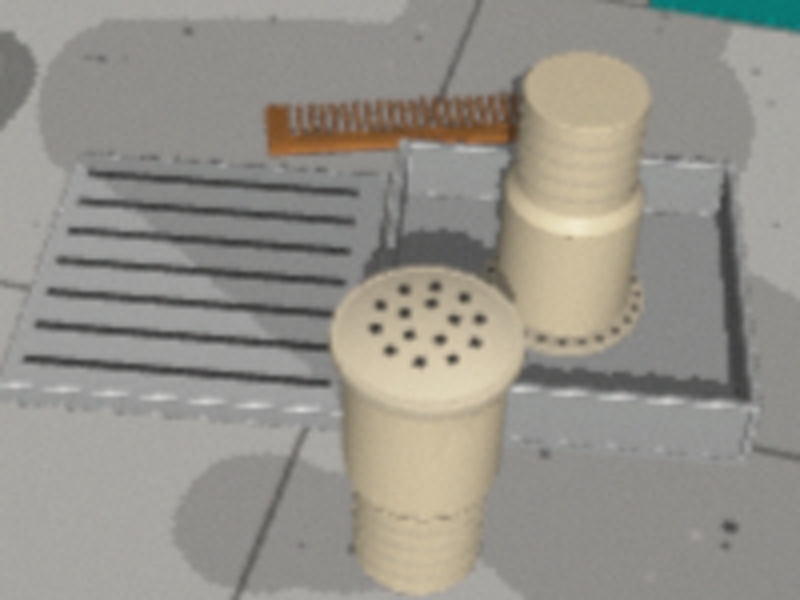

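```bash
python3 - <<'E'
from h import *
T=lambda x,y:(190+(x-1)/3,95+(y-1)/3)
S=lambda x,y:(170+(x-1.5)/4,140+(y-1.5)/4)
t=T(290.5,426); s=S(587,91)
p,e=tri(ray("top",*t),ray("side",*s)); print("cap top tri",p,e, "onz",onz("top",*t,.129),onz("side",*s,.129))
# width of disc
print("diam",np.linalg.norm(onz("top",*T(244,426),.129)-onz("top",*T(337,426),.129)))
W=[onz("top",*T(*q),.035) for q in [(157,308),(372,275),(412,510),(193,545)]]
P=[onz("top",*T(*q),.012) for q in [(120,92),(338,58)]]
print("bay",np.round(W,4).tolist(), [np.linalg.norm(W[i]-W[(i+1)%4]) for i in range(4)]); print("plate far",np.round(P,4),np.linalg.norm(P[0]-P[1]))
for a,b in [(W[3],P[0]),(W[2],P[1]),(W[3],W[0]),(W[2],W[1])]:
    d=b-a; print("yaw",np.degrees(np.arctan2(d[1],d[0])),np.linalg.norm(d[:2]))
for a,b in [(W[1],W[0]),(W[2],W[3]),(P[1],P[0])]:
    d=b-a; print("yaw y",np.degrees(np.arctan2(d[1],d[0]))-90)
print("centre of tray",(W[2]+W[3]+P[0]+P[1])/4,"bay centre",sum(W)/4)
# grooves
for a,b in [((139,100),(168,285)),((315,70),(344,256))]:
    a=onz("top",*T(*a),.012);b=onz("top",*T(*b),.012);d=a-b;print("groove",(a+b)/2,np.degrees(np.arctan2(d[1],d[0])))
print("twin top",tri(ray("top",*T(58,369)),ray("side",*S(428,333))))
for a,b in [((335,60),(88,155)),((410,510),(745,405)),((372,275),(405,147))]: print("tri", tri(ray("top",*T(*a)),ray("side",*S(*b))))
print(proj("side",[0,0,0]))
E
```

```text
cap top tri [ 0.51137724 -0.04963724  0.12791343] 0.0012681025317982245 onz [ 0.51084401 -0.04967828  0.129     ] [ 0.51184812 -0.04804339  0.129     ]
diam 0.052252758179047
bay [[0.5785, 0.0323, 0.035], [0.602, -0.1081, 0.035], [0.4498, -0.1352, 0.035], [0.4244, 0.0065, 0.035]] [np.float64(0.14234507678027056), np.float64(0.15461286523825807), np.float64(0.14392952567567105), np.float64(0.15624843341240746)]
plate far [[ 0.7265  0.0613  0.012 ]
 [ 0.751  -0.087   0.012 ]] 0.15037214675379276
yaw 10.291149829751465 0.3070406380994884
yaw 9.084483005374903 0.30500026386968304
yaw 9.521186573392134 0.15624843341240746
yaw 10.105138240135732 0.15461286523825807
yaw y 9.49636844204204
yaw y 10.15094151515855
yaw y 9.353698785604408
centre of tray [ 0.5879461  -0.03859747  0.0235    ] bay centre [ 0.5137048  -0.05110661  0.035     ]
groove [0.65797616 0.03736243 0.012     ] 9.764147765850584
groove [ 0.6793171  -0.08194439  0.012     ] 9.359845939654987
twin top (array([0.5410972 , 0.08437434, 0.11686431]), np.float64(0.0013162576188095133))
tri (array([ 0.75116457, -0.08539317,  0.00744212]), np.float64(0.0007386537114732678))
tri (array([ 0.41754373, -0.16897398, -0.15883816]), np.float64(0.0013367281433704359))
tri (array([ 0.60073256, -0.10912379,  0.02994789]), np.float64(0.0032426772614792838))
[654.08177226 316.50402536]
```

```bash
python3 - <<'E'
from h import *
from scipy.spatial.transform import Rotation as R
s=get_state(); q=s["tcp_rot"]; M=R.from_quat([q[1],q[2],q[3],q[0]]).as_matrix(); print(np.round(M,4))
print("rack side z0",[np.round(onz("side",u,v,0),3).tolist() for u,v in [(347,92),(415,99),(425,62)]])
print("rack wrist z0",[np.round(onz("wrist",u,v,0),3).tolist() for u,v in [(203,38),(215,85),(350,135),(390,90),(410,105)]])
print("box",[np.round(onz("top",u,v,.03),3).tolist() for u,v in [(407,233),(477,280),(445,285)]])
d=M.T@(np.array([.5115,-.0495,.24])-s["eef_pos"]); print(d*1000)
E
```

```text
[[-9.445e-01 -2.000e-04  3.286e-01]
 [-3.286e-01  9.000e-04 -9.445e-01]
 [-1.000e-04 -1.000e+00 -1.000e-03]]
rack side z0 [[0.505, -0.534, 0.0], [0.333, -0.548, 0.0], [0.306, -0.785, 0.0]]
rack wrist z0 [[0.343, -0.5, 0.0], [0.296, -0.53, 0.0], [0.296, -0.724, 0.0], [0.366, -0.749, 0.0], [0.358, -0.783, 0.0]]
box [[0.513, -0.291, 0.03], [0.425, -0.425, 0.03], [0.414, -0.364, 0.03]]
[-466.77552504    2.2602629  -434.87382515]
```

```bash
python3 - <<'E'
from h import *
t=cv2.imread("pics/side0.png")[0:150,300:500]; cv2.imwrite("pics/sr.png",cv2.resize(t,(800,600),interpolation=cv2.INTER_CUBIC))
E
```

```text
(no output)
```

View pics/sr.png

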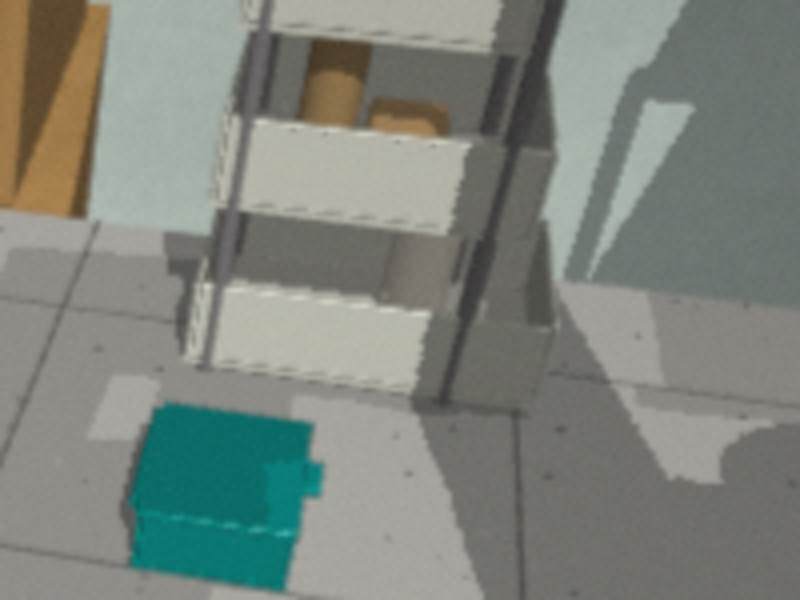

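The side view shows a tall rack beside the start pose, with its near corner at about (431,102), which is roughly (0.30, -0.55) in the world. I'll retract toward the base first, then swing round to above the shaker at (0.5115, -0.0495).

Emit:
move_arm --targets '[0, 0, -41, 0, 0, 0, 100, 0, 0, -41, 0, 0, 0, 100, 0, 0, -41, 0, 0, 0, 100, 0, 0, -41, 0, 0, 0, 100, -41, 0, -13, 0, 0, 0, 100, -41, 0, -13, 0, 0, 0, 100, -41, 0, -13, 0, 0, 0, 100, -41, 0, -13, 0, 0, 0, 100, -41, 0, -13, 0, 0, 0, 100, -41, 0, -13, 0, 0, 0, 100, -41, 0, -13, 0, 0, 0, 100, -30, 0, -30, 0, 0, 0, 100, -30, 0, -30, 0, 0, 0, 100, -30, 0, -30, 0, 0, 0, 100, -30, 0, -30, 0, 0, 0, 100, -30, 0, -30, 0, 0, 0, 100, -30, 0, -30, 0, 0, 0, 100, 0, 0, 0, 0, 0, 0, 100, 0, 0, 0, 0, 0, 0, 100]' --force 40

```text
t: 2.52
eef_pos: [0.5114, -0.0497, 0.2421]
tcp_rot: [-0.118, 0.118, -0.697, 0.697]
contact_force: [0.3, -0.4, 0.3]
width: 0.0854
```

```bash
python3 - <<'E'
from h import *
from scipy.spatial.transform import Rotation as R
s=get_state(); q=s["tcp_rot"]; M=R.from_quat([q[1],q[2],q[3],q[0]]).as_matrix(); print(s["t"],s["eef_pos"],s["joints"],s["contact_force"])
m=viewer.camera_model("wrist")
im=viewer.snapshot("wrist"); cv2.imwrite("pics/w1.png",im[:,:,::-1])
print("pred top centre",proj("wrist",[.5115,-.0495,.129],m))
print((M.T@(np.array([.5115,-.0495,.102])-s["eef_pos"]))*1000)
np.savez("w1.npz",K=m["K"],T=m["cam_to_world"])
E
```

```text
2.525 [ 0.51136864 -0.04972869  0.24209636] [-1.55799240e-01  2.91081112e-01  1.90450689e+00 -2.64587194e-04
  9.46601809e-01  1.07961845e+00] [ 0.25686111 -0.44560875  0.3016302 ]
pred top centre [254.58183981 191.32539796]
[ -0.28728573 140.09621809  -0.15973006]
```

View pics/w1.png

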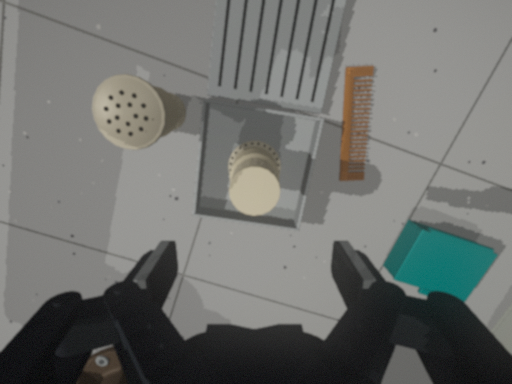

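The wrist view shows the closed end at about (254.5,191), against a prediction of (254.6,191.3), so the axis is confirmed. Next I descend and grip.

Emit:
move_arm --targets '[0, 40, 0, 0, 0, 0, 100, 0, 40, 0, 0, 0, 0, 100, 0, 30, 0, 0, 0, 0, 100, 0, 20, 0, 0, 0, 0, 100, 0, 10, 0, 0, 0, 0, 100, 0, 0, 0, 0, 0, 0, 100, 0, 0, 0, 0, 0, 0, 60, 0, 0, 0, 0, 0, 0, 40, 0, 0, 0, 0, 0, 0, 20, 0, 0, 0, 0, 0, 0, 20, 0, 0, 0, 0, 0, 0, 20, 0, 0, 0, 0, 0, 0, 20]' --force 40

```text
t: 4.08
eef_pos: [0.5122, -0.0497, 0.1032]
tcp_rot: [-0.118, 0.117, -0.697, 0.697]
contact_force: [-1.6, -0.5, 8.2]
width: 0.0493
```

```bash
python3 - <<'E'
from h import *
s=get_state(); print(s["t"],s["eef_pos"],s["width"],s["contact_force"],s["ft_torque"])
im=viewer.snapshot("side")[100:290,170:424]; cv2.imwrite("pics/s2.png",cv2.resize(im[:,:,::-1],(762,570)))
E
```

```text
4.075 [ 0.51223217 -0.04967042  0.10320548] 0.04928360983733624 [-1.64149967 -0.49646909  8.15961634] [-0.15059899  0.21396116 -0.08187271]
```

View pics/s2.png

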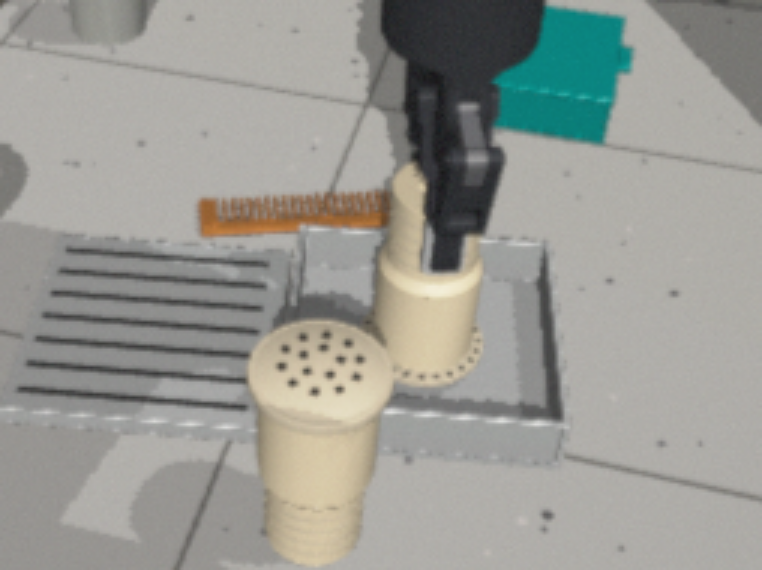

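The side view shows the fingers closed on the ribbed part at about (450,220), with width 49.3 mm and the body still upright. Now I unscrew 65° anticlockwise.

Emit:
move_arm --targets '[0, 0, 0, 0, -0.08, 0, 20, 0, 0, 0, 0, -0.14, 0, 20, 0, 0, 0, 0, -0.14, 0, 20, 0, 0, 0, 0, -0.14, 0, 20, 0, 0, 0, 0, -0.14, 0, 20, 0, 0, 0, 0, -0.14, 0, 20, 0, 0, 0, 0, -0.14, 0, 20, 0, 0, 0, 0, -0.14, 0, 20, 0, 0, 0, 0, -0.08, 0, 20, 0, 0, 0, 0, 0, 0, 20, 0, 0, 0, 0, 0, 0, 20]' --force 40

```text
t: 5.5
eef_pos: [0.5125, -0.0497, 0.1032]
tcp_rot: [-0.476, 0.475, -0.523, 0.524]
contact_force: [-0.2, -0.4, 6.8]
width: 0.0494
```

```bash
python3 - <<'E'
from h import *
from scipy.spatial.transform import Rotation as R
s=get_state(); print(s["t"],s["eef_pos"],s["width"],s["contact_force"],s["ft_torque"],s["joints"])
q=s["tcp_rot"]; M=R.from_quat([q[1],q[2],q[3],q[0]]).as_matrix(); print(np.round(M,4)); print(np.degrees(np.arctan2(M[1,0],M[0,0])),np.degrees(np.arctan2(-.3286,-.9445)))
im=viewer.snapshot("side")[100:290,170:424]; cv2.imwrite("pics/s3.png",cv2.resize(im[:,:,::-1],(762,570)))
E
```

```text
5.5 [ 0.51247711 -0.0496511   0.10320782] 0.049380687833764654 [-0.18712967 -0.36096287  6.81542846] [0.06106432 0.04118949 0.09115416] [-1.55441452e-01  4.89461191e-01  2.03027759e+00 -6.05612848e-05
  6.19985961e-01 -5.97315299e-02]
[[-9.550e-02  1.800e-03  9.954e-01]
 [-9.954e-01 -3.000e-04 -9.550e-02]
 [ 1.000e-04 -1.000e+00  1.900e-03]]
-95.48096020334134 -160.81675695725306
```

View pics/s3.png

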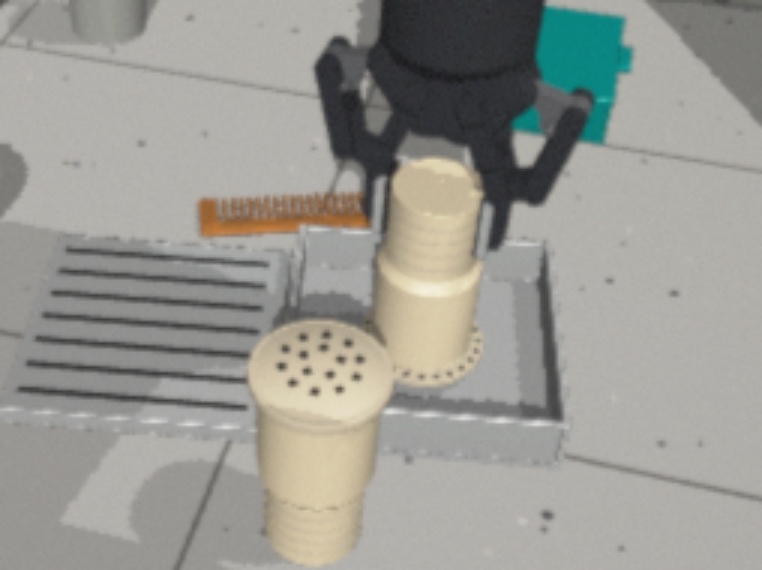

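Turned 65.3° with a residual torque of 0.09 N·m. Side view: the body is still seated and upright at about (430,270). Lift slowly and straight up.

Emit:
move_arm --targets '[0, -2, 0, 0, 0, 0, 20, 0, -4, 0, 0, 0, 0, 20, 0, -5, 0, 0, 0, 0, 20, 0, -5, 0, 0, 0, 0, 20, 0, -5, 0, 0, 0, 0, 20, 0, -5, 0, 0, 0, 0, 20, 0, -5, 0, 0, 0, 0, 20, 0, -5, 0, 0, 0, 0, 20, 0, -5, 0, 0, 0, 0, 20, 0, -5, 0, 0, 0, 0, 20, 0, -5, 0, 0, 0, 0, 20, 0, 0, 0, 0, 0, 0, 20, 0, 0, 0, 0, 0, 0, 20]'

```text
t: 7.18
eef_pos: [0.5117, -0.0496, 0.1532]
tcp_rot: [0.475, -0.475, 0.523, -0.523]
contact_force: [0.2, 0.1, -1.0]
width: 0.049
```

```bash
python3 - <<'E'
from h import *
s=get_state(); print(s["t"],s["eef_pos"],s["width"],s["contact_force"],s["ft_torque"])
im=viewer.snapshot("side")[100:290,170:424]; cv2.imwrite("pics/s4.png",cv2.resize(im[:,:,::-1],(762,570)))
im=viewer.snapshot("top")[95:295,190:390]; cv2.imwrite("pics/t4.png",cv2.resize(im[:,:,::-1],(600,600)))
E
```

```text
7.175 [ 0.51166891 -0.04959608  0.15323933] 0.04900121872490047 [ 0.20855279  0.11048487 -0.97791328] [ 0.00954957  0.02699815 -0.04953204]
```

View pics/s4.png

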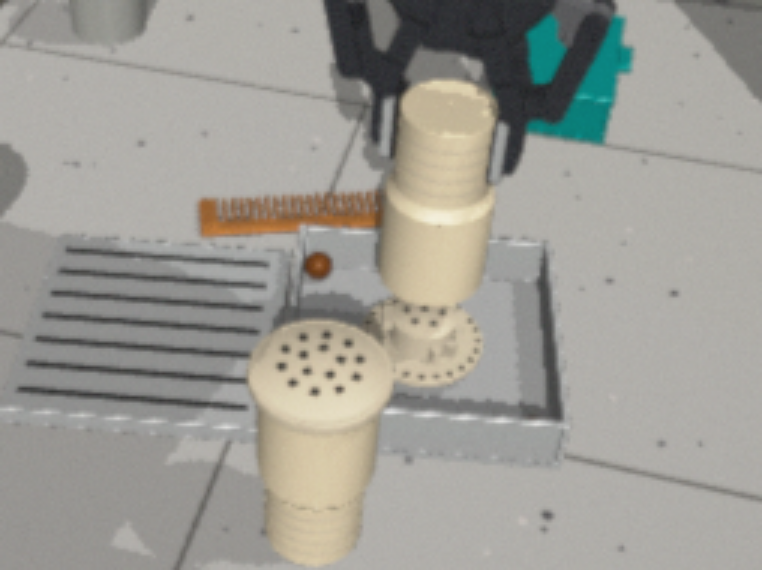

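View pics/t4.png

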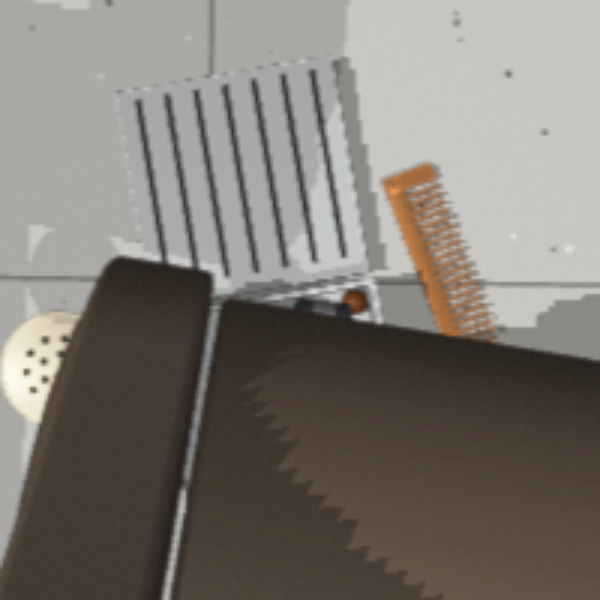

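The side view shows one nut in the bay's rear corner at about (318,265), and the bare plug at (425,320). The second nut is not visible, so I'll check the wrist camera.

```bash
python3 - <<'E'
from h import *
m=viewer.camera_model("wrist")
im=viewer.snapshot("wrist"); cv2.imwrite("pics/w5.png",im[:,:,::-1])
print(np.round(m["cam_to_world"],3))
E
```

```text
[[ 0.995  0.091  0.03   0.519]
 [-0.096  0.948  0.302  0.028]
 [-0.001 -0.304  0.953  0.285]
 [ 0.     0.     0.     1.   ]]
```

View pics/w5.png

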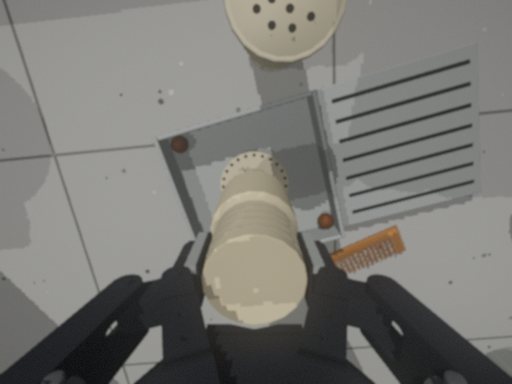

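The wrist view shows both nuts inside the bay at its corners, (179,144) and (325,220). Next I carry the body 160 mm along the tray's +x.

Emit:
move_arm --targets '[-3, 0, 12, 0, 0, 0, 20, -6, 0, 22, 0, 0, 0, 20, -8, 0, 29, 0, 0, 0, 20, -8, 0, 29, 0, 0, 0, 20, -8, 0, 29, 0, 0, 0, 20, -6, 0, 22, 0, 0, 0, 20, -3, 0, 12, 0, 0, 0, 20, 0, 0, 0, 0, 0, 0, 20, 0, 0, 0, 0, 0, 0, 20]'

```text
t: 8.45
eef_pos: [0.6692, -0.0227, 0.1531]
tcp_rot: [0.475, -0.476, 0.524, -0.523]
contact_force: [-0.4, 0.6, -1.0]
width: 0.0489
```

```bash
python3 - <<'E'
from h import *
s=get_state(); print(s["t"],s["eef_pos"],s["width"],s["contact_force"],s["ft_torque"])
im=viewer.snapshot("side")[60:290,130:424]; cv2.imwrite("pics/s6.png",cv2.resize(im[:,:,::-1],(735,575)))
x,y,z=s["eef_pos"]; print("expect closed-end centre px",(proj("side",[x,y,z+.0258])-[130,60])*2.5, "rim centre",(proj("side",[x,y,z-.0842])-[130,60])*2.5)
E
```

```text
8.45 [ 0.66922929 -0.02273264  0.15311285] 0.04891825835346195 [-0.43838222  0.60868473 -1.0209221 ] [ 0.02987972  0.01206372 -0.00526343]
expect closed-end centre px [210.47843578 169.67856136] rim centre [220.89813928 306.60479143]
```

View pics/s6.png

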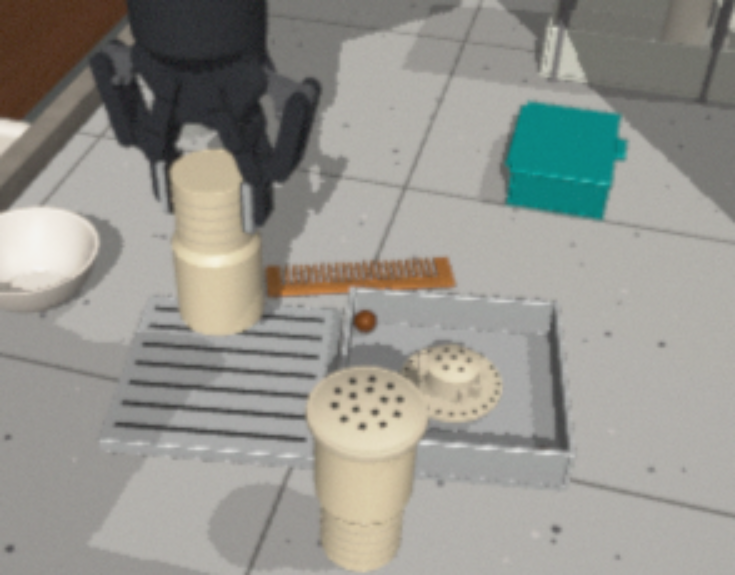

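The side view shows the body hanging upright, closed end at about (208,172) against an expected (210,170), so it has not slipped. Lower it to about 4 mm above the plate, then creep.

Emit:
move_arm --targets '[0, 8, 0, 0, 0, 0, 20, 0, 14, 0, 0, 0, 0, 20, 0, 14, 0, 0, 0, 0, 20, 0, 10, 0, 0, 0, 0, 20, 0, 5, 0, 0, 0, 0, 20, 0, 2, 0, 0, 0, 0, 20, 0, 0, 0, 0, 0, 0, 20, 0, 1, 0, 0, 0, 0, 20, 0, 1, 0, 0, 0, 0, 20, 0, 0, 0, 0, 0, 0, 20]'

```text
t: 9.75
eef_pos: [0.67, -0.0227, 0.0983]
tcp_rot: [-0.475, 0.475, -0.523, 0.523]
contact_force: [-0.4, -0.3, -1.0]
width: 0.0491
```

Rim about 2 mm above the plate. Continue.

Emit:
move_arm --targets '[0, 0.7, 0, 0, 0, 0, 20, 0, 0.7, 0, 0, 0, 0, 20, 0, 0.4, 0, 0, 0, 0, 20, 0, 0, 0, 0, 0, 0, 20]'

```text
t: 10.25
eef_pos: [0.67, -0.0227, 0.0964]
tcp_rot: [0.475, -0.475, 0.523, -0.523]
contact_force: [-0.6, 0.1, -2.0]
width: 0.0494
```

Emit:
move_arm --targets '[0, 0.4, 0, 0, 0, 0, 20, 0, 0.4, 0, 0, 0, 0, 20, 0, 0, 0, 0, 0, 0, 20]'

```text
t: 10.62
eef_pos: [0.6701, -0.0227, 0.0963]
tcp_rot: [-0.475, 0.475, -0.523, 0.524]
contact_force: [-2.3, -0.2, 8.5]
width: 0.0489
```

Contact felt, 8.5 N. Ease off and open slowly.

Emit:
move_arm --targets '[0, -0.5, 0, 0, 0, 0, 20, 0, 0, 0, 0, 0, 0, 20, 0, 0, 0, 0, 0, 0, 60, 0, 0, 0, 0, 0, 0, 65, 0, 0, 0, 0, 0, 0, 80, 0, 0, 0, 0, 0, 0, 100, 0, 0, 0, 0, 0, 0, 100, 0, 0, 0, 0, 0, 0, 100]' --force 20

```text
t: 11.62
eef_pos: [0.67, -0.0226, 0.0962]
tcp_rot: [0.475, -0.475, 0.523, -0.523]
contact_force: [-0.6, -0.3, 0.3]
width: 0.0854
```

```bash
python3 - <<'E'
from h import *
s=get_state(); print(s["t"],s["eef_pos"],s["width"],s["contact_force"],s["ft_torque"])
im=viewer.snapshot("side")[60:290,130:424]; cv2.imwrite("pics/s7.png",cv2.resize(im[:,:,::-1],(735,575)))
E
```

```text
11.625 [ 0.67003704 -0.02264096  0.0961864 ] 0.0853862689395637 [-0.59638532 -0.27336143  0.27381683] [0.02866421 0.02675538 0.03003127]
```

View pics/s7.png

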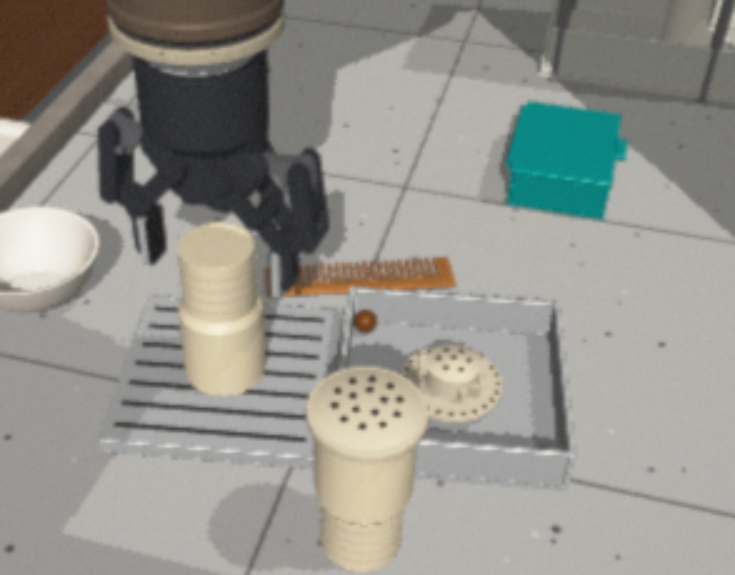

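The body stands upright on the plate at about (223,310), with both fingers clear of it. Retreat straight up.

Emit:
move_arm --targets '[0, -10, 0, 0, 0, 0, 100, 0, -25, 0, 0, 0, 0, 100, 0, -35, 0, 0, 0, 0, 100, 0, -35, 0, 0, 0, 0, 100, 0, -35, 0, 0, 0, 0, 100, 0, -20, 0, 0, 0, 0, 100, 0, 0, 0, 0, 0, 0, 100, 0, 0, 0, 0, 0, 0, 100]'

```text
t: 12.68
eef_pos: [0.6696, -0.0226, 0.2556]
tcp_rot: [0.475, -0.476, 0.524, -0.523]
contact_force: [0.7, 0.3, -0.6]
width: 0.0851
```

```bash
python3 - <<'E'
from h import *
s=get_state(); print(s["t"],s["eef_pos"],s["contact_force"])
im=viewer.snapshot("side")[60:290,130:424]; cv2.imwrite("pics/s8.png",cv2.resize(im[:,:,::-1],(735,575)))
m=viewer.camera_model("wrist")
im=viewer.snapshot("wrist"); cv2.imwrite("pics/w8.png",im[:,:,::-1])
print("expected closed end wrist px",proj("wrist",[.669,-.0225,.122],m))
print("expected side px",(proj("side",[.669,-.0225,.122])-[130,60])*2.5)
E
```

```text
12.675 [ 0.66959317 -0.02263306  0.25564043] [ 0.66911971  0.30534653 -0.55395169]
expected closed end wrist px [254.09195179 186.29046507]
expected side px [216.36236473 244.55181955]
```

View pics/s8.png

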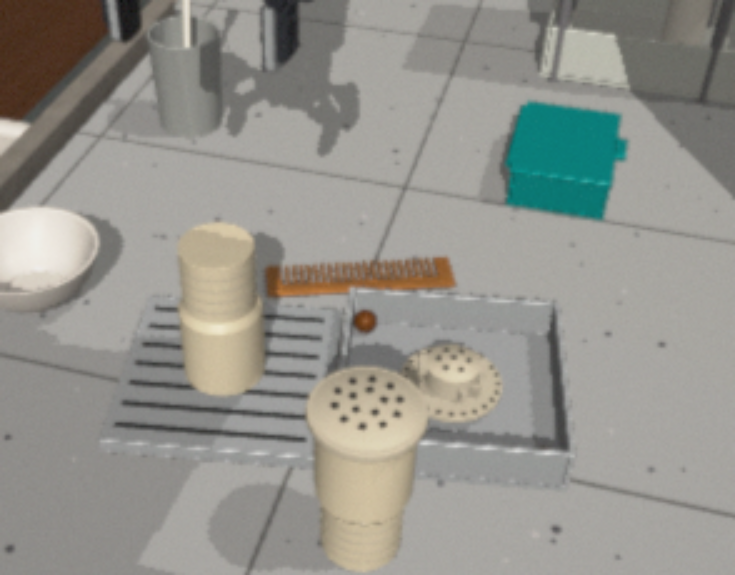

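View pics/w8.png

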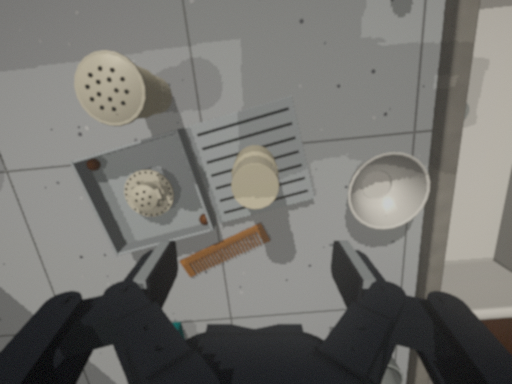

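The side view shows the body upright with its closed end at about (217,246), expected (216,245). The wrist view has it at (255,185), expected (254,186), with both nuts in the bay at (93,165) and (203,218). The twin has not moved and the gripper is clear. Hand in.

```bash
python3 -c "
from workcell import bot
print(bot.job_done())"
```

```text
the job is handed in; nothing more can be done
None
```

I unscrewed the shaker body about 65° anticlockwise and lifted it straight up 50 mm. Both soapnuts came out into the catch bay. I then set the body mouth down at the middle of the drying plate with about 8.5 N of contact, released it and backed off about 160 mm straight up. The job was handed in at about 13 s of the 40 s allowed.

- **Body:** in the last side and wrist views it stands upright within a pixel or two of the expected spot.
- **Soapnuts:** the wrist view shows both inside the bay walls. The side view shows only one, since the twin hides the other corner.
- **Surroundings:** the twin and the rest of the scene show no movement, and the gripper touches nothing.
- **Disagreements:** none of my checks failed. The two cameras differed by about 1–2 mm on the shaker's position, within the calibration.

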